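# Fetch the keyed sanding block from behind the paint tins

## Robot

A 6-joint arm with a two-finger parallel gripper is mounted at the origin on the work surface. World frame = base frame: x ahead of the robot, y to its left, z up, the work surface at z = 0. Lengths are in m, angles in rad, forces in N, time in s.
With the tool pointing down it reaches from about 0.25 to 0.725 m from the base axis. Payload 4 kg.
Tool frame: the origin (TCP) lies on the centre line of the jaws, within the pads' length; the fingertips stand 14 mm ahead of it and the grasp point (between the pads) lies 5 mm behind it; z points along the fingers, x is the direction in which the jaws open and shut, and the axes are right-handed (so a half turn about z gives the same grasp; the last joint's range is limited). The gripper opens to 85 mm and grips with 20 to 120 N. Pads are 22 mm wide; open, the fingers measure 114 mm over their backs; the gripper's body (76 mm by 85 mm) begins 54 mm behind the grasp point. The pads swing forward as they close: fully open they stand 13 mm farther back than shut.
Start: joints at [-1.151, 0.241, 0.005, 1.335, 0, 1.571], TCP at [0.204, -0.457, 0.245] pointing down, gripper open.
Joint ranges: [-2.72, 2.72], [-1.05, 1.87], [-1.09, 1.28], [-1.99, 2.15], [-1.42, 1.44], [-3.14, 3.14]. Speed limits (rad/s): [2.79, 2.79, 3.14, 3.14, 3.14, 3.14].

## Interface

Orientations are given as a unit quaternion [x, y, z, w].
In Python, from workcell import bot gives the robot as it stands.
- The arm moves only by the tool play_rows, never from a script. Its argument "motion" is a list of rows, each an object with "fingers": the closure, from -1 (fully open) to 1 (shut), so that 0 is half open; "translation": the shift along the tool's x, y, z in cm, a list of three; "roll": the turn about the tool's z in degrees. A call has 1 to 20 rows; each row is the pose to reach, as a shift and turn from the pose commanded when the call began, along the tool's axes at that moment; what a row does not reach only later rows make up. A row lasts 1/12 s, in which the tool goes at most 41.7 mm and 7.16 degrees, less where a joint would pass 70% of its speed; a pose out of reach is approached as far as the arm can. A call with a gripper value outside its range is refused whole. The fingers move at their own pace and stop on an object; the grip force is fixed at half the most. Time passes only in rows, so rows that repeat a pose let the fingers close. It gives the time, the measured TCP pose, the force and the opening at its end, in the units of the state.
- bot.get_obs(): the state, without advancing time (a new reading comes with each control period).
- bot.camera(name): name is "side" or "top"; returns a dict with "pixels" (384x512x3 uint8, red, green, blue), "intrinsics" (3x3 intrinsics, pixels), "k1" (the pictures are not rectified: a ray, as slopes to the right and down, at radius r is drawn at 1 + k1 r^2 times it, then the intrinsics apply), "world_to_cam" (4x4, takes a point from world to camera coordinates). Camera axes: x right, y down, z forward; pixel columns grow to the right and rows downward; lengths in m; the calibration is good to about 2 mm. A picture is of the moment at which its call begins. There is no depth.
- bot.job_done(): hands the job in, once; it reports no verdict.
The state is a dict: "clock": time; "joint_pos": joint angles; "joint_vel": joint speeds; "tau": joint torques, N m; "eef_pos": TCP position; "tool_rot": TCP orientation; "ft_force": force on the tool from outside, world axes, zero at the start; "ft_torque": the same for the moment, N m; "grip_width": finger opening in m.
Only numpy, scipy, OpenCV 4.12 (cv2) and the standard library are available. Lean on these libraries where they do the work, as an engineer would, in place of code of your own. Each camera call takes 0.05 s, during which the arm holds its last target. There are 200 camera calls.

## Task

Get the yellow sanding block out for use: first clear the two paint tins from in front of it, each onto the middle of the coaster of its own colour; then take the block, which is keyed at both ends and comes out only straight up, and lay it sole down along the middle of the wooden rest while both tins wait on their coasters. Finally put both tins back upright, each exactly where it stood on the caddy at the start; tip neither of them over and do not shift the jar or the spray can.

Things in the scene. Friction and masses are not known exactly. Their poses are not given: they have to be found in the camera images.
- red_tin_center (a point): Upright paint tin, metal with a red band and a red lid disc; 62 mm diameter, 105 mm high, about 0.4 kg. The point is its centre, 52.5 mm above its underside; z up. It starts in one of the caddy's two stalls (which one varies); its first position is where it must return. Grip its upper half, fingers closing along the caddy's x: no room between the tins.
- blue_tin_center (a point): The same tin with a blue band and a blue disc on its lid; same size, point and axes; it starts in the other stall.
- block_center (a point): Yellow sanding block, black sole: 40 (its x) by 96 (its y) by 32 mm high, 0.18 kg; a T-shaped tongue on each end, 124 mm long overall. The point is its centre, 16 mm above the sole; z up. The tongues sit with 2 mm of play in open-topped T-slots, 26 mm deep, in the caddy's cheeks: it comes out straight up only. Grip across its 40 mm width, mid-length.
- caddy: Orange fixed plate 145 (x, to its back) by 170 (y) by 6 mm thick; origin on the bench. Stall centres (white discs) at x -11, y +36 and -36 mm; block centre at x 45, y 0, long way on y; black cheeks at its ends are 32 mm high above the bench. Tins stand 10 mm apart, 5 mm before the block, tops at 111 mm, block top at 38: the block cannot be gripped until they are gone.
- red_coaster: Red round coaster fixed to the bench, 92 mm diameter, 6 mm thick; origin at the centre of its underside, on the bench. Waiting place of the red tin.
- blue_coaster: Blue round coaster fixed to the bench, same size and origin. Waiting place of the blue tin.
- rest: Wooden rest board fixed to the bench, 74 mm (x) by 150 mm (y), 12 mm thick, with a cork inlay 46 by 130 mm in the middle where the block goes; origin at the centre of its underside, on the bench; y is its long direction.
- bolt_jar: Bystander: amber glass jar with a black cap, 60 mm diameter, 75 mm high, loose; origin at the centre of its underside.
- spray_can: Bystander: tall green spray can with a white cap, 55 mm diameter, 180 mm high, loose; origin at the centre of its underside.

How it is judged:
On the way, in this order (a step that is already met when the one before it is completed fails the run):
1. both tins stand released on the coasters of their own colours, the block still in its slot (horizontal distance between red_tin_center and red_coaster below 0.015 m and z of red_tin_center in the frame of red_coaster below 0.0625 m and angle between each of red_tin_center, blue_tin_center's own z axis and vertical below 0.1 rad and horizontal distance between blue_tin_center and blue_coaster below 0.015 m and z of blue_tin_center in the frame of blue_coaster below 0.0625 m and contact force between each of red_tin, blue_tin and the fingers below 0.1 N and distance of block_center from where it was at the start of the episode below 0.02 m), for 0.2 s.
2. the block lies released, sole down and lengthwise on the middle of the rest, both tins still on their coasters (horizontal distance between block_center and rest below 0.015 m and z of block_center in the frame of rest between 0.024 and 0.032 m and angle between the y axis of block_center and the y axis of rest, either way round below 0.2 rad and angle between each of block_center, red_tin_center, blue_tin_center's own z axis and vertical below 0.1 rad and contact force between block and the fingers below 0.1 N and horizontal distance between red_tin_center and red_coaster below 0.015 m and z of red_tin_center in the frame of red_coaster below 0.0625 m and horizontal distance between blue_tin_center and blue_coaster below 0.015 m and z of blue_tin_center in the frame of blue_coaster below 0.0625 m), for 0.2 s.
At the end, for the whole second after the job is handed in: The block lies sole down on the rest, centred within 15 mm and along it within 0.2 rad; both tins stand upright, each within 12 mm of where it started; all released and at rest (horizontal distance between block_center and rest below 0.015 m and z of block_center in the frame of rest between 0.024 and 0.032 m and angle between the y axis of block_center and the y axis of rest, either way round below 0.2 rad and angle between each of block_center, red_tin_center, blue_tin_center's own z axis and vertical below 0.1 rad and distance of each of red_tin_center, blue_tin_center from where it was at the start of the episode below 0.012 m and contact force between each of block, red_tin, blue_tin and the fingers below 0.1 N and linear speed of each of block, red_tin, blue_tin below 0.02 m/s); the robot touches nothing.
It fails at once if a tin is tipped over (angle between any of red_tin_center, blue_tin_center's own z axis and vertical above 0.7 rad).
It fails at once if the jar or the spray can is shifted by more than 20 mm (distance of any of bolt_jar, spray_can from where it was at the start of the episode above 0.02 m).
It also fails if it takes over 134 s, if anything falls off the work surface, if the arm or the gripper's body presses on something with over 40 N, if the wrist force passes 120 N, or if a joint passes its speed limit or range.

## Working session

There is one attempt and no reset: what is moved stays moved. The work goes in short steps, Python scripts to look and compute and a tool call to move; the robot and the scene stay as the last step left them, time stands still between calls to the robot, and variables do not carry over. Pictures are saved under pics/ and viewed, about 12 in all and at most 16, crops included, and the job is handed in when it is done.

Besides the shell and the picture viewer there is one more tool, called by a JSON object that holds its "api" and its "payload", one argument or row to a line. play_rows: Moves the arm, as the interface text tells. Its arguments: {"type":"object","properties":{"motion":{"type":"array","items":{"type":"object","properties":{"fingers":{"type":"number"},"translation":{"type":"array","items":{"type":"number"}},"roll":{"type":"number"}}}}},"required":["motion"]}

```bash
mkdir -p pics; ls; cat > h.py <<'E'
import numpy as np, cv2
from workcell import bot
def snap(name,fn=None):
    c=bot.camera(name); 
    if fn: cv2.imwrite('pics/'+fn,cv2.cvtColor(c['pixels'],cv2.COLOR_RGB2BGR))
    return c
def ray(c,u,v):
    K=np.array(c['intrinsics']);k=c['k1']
    d=np.array([(u-K[0,2])/K[0,0],(v-K[1,2])/K[1,1]]);s=d.copy()
    for _ in range(30): s=d/(1+k*(s@s))
    T=np.array(c['world_to_cam']);R=T[:3,:3];o=-R.T@T[:3,3]
    return o,R.T@np.array([s[0],s[1],1])
def onz(c,u,v,z):
    o,d=ray(c,u,v); return o+d*(z-o[2])/d[2]
def proj(c,p):
    T=np.array(c['world_to_cam']);q=T[:3,:3]@p+T[:3,3];s=q[:2]/q[2]
    s=s*(1+c['k1']*(s@s));K=np.array(c['intrinsics']);return s*[K[0,0],K[1,1]]+K[:2,2]
E
python3 - <<'E'
from h import *
for n in('top','side'):
    c=snap(n,n+'0.png'); T=np.array(c['world_to_cam']); print(n,-T[:3,:3].T@T[:3,3],T[2,:3],c['k1'],c['intrinsics'])
print(bot.get_obs())
E
```

```text
pics
top [0.42507548 0.0182427  1.06428722] [ 0.1313832  -0.01275691 -0.99124957] -0.08805646047702256 [[385.92914126   0.         249.16402117]
 [  0.         385.92914126 187.48560625]
 [  0.           0.           1.        ]]
side [0.29291761 0.61301818 0.72286704] [ 0.28783577 -0.65198052 -0.70147842] -0.08723098820244592 [[408.11390019   0.         258.46224809]
 [  0.         408.11390019 198.6592842 ]
 [  0.           0.           1.        ]]
{'clock': 0.1, 'joint_pos': array([-1.15100234e+00,  2.41301788e-01,  3.85557020e-03,  1.33523139e+00,
        4.41457321e-05,  1.57074447e+00]), 'joint_vel': array([ 0.00058275, -0.00187501,  0.00261675, -0.00169796,  0.00177592,
        0.00039477]), 'tau': array([ 2.18228483e-04, -3.73137546e+01,  2.53010255e+01,  1.08465398e-02,
       -1.52781222e-04, -1.49734412e-06]), 'eef_pos': array([ 0.20357229, -0.45607591,  0.24451859]), 'tool_rot': array([ 8.38933372e-01, -5.44233326e-01, -7.77093082e-04, -5.30484987e-04]), 'ft_force': array([ 0.23042779, -0.07003772, -0.57042756]), 'ft_torque': array([ 0.00299659, -0.00786429,  0.01010353]), 'grip_width': 0.08570652097503875}
```

View pics/top0.png

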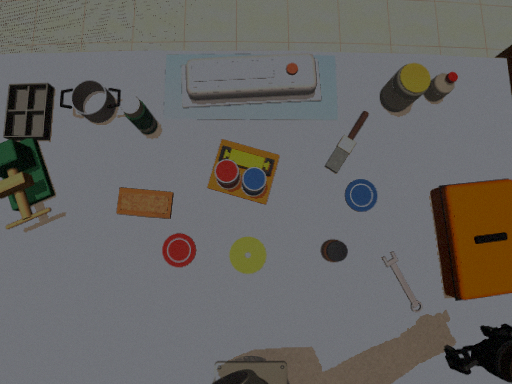

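View pics/side0.png

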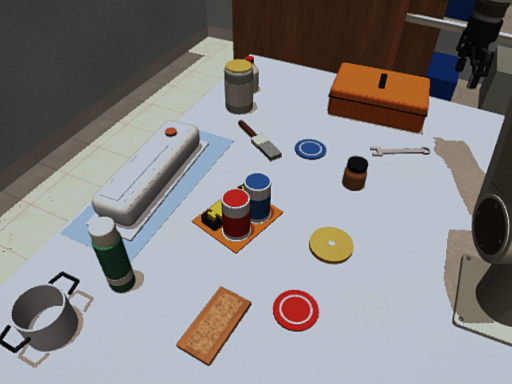

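The top view shows the caddy at about (244,172), with the red tin at (228,173), the blue tin at (254,181) and the yellow block behind them at (250,160). The red coaster is at (179,250), the blue coaster at (361,195) and the rest at (145,203). The spray can is near (145,120) and the jar at (334,250).

```bash
cat > m.py <<'E'
from h import *
np.set_printoptions(precision=4,suppress=True)
def blob(c,lo,hi,box,minA=40):
    hsv=cv2.cvtColor(c['pixels'],cv2.COLOR_RGB2HSV); x0,y0,x1,y1=box
    m=np.zeros(hsv.shape[:2],np.uint8)
    m[y0:y1,x0:x1]=cv2.inRange(hsv,np.array(lo),np.array(hi))[y0:y1,x0:x1]
    if lo[0]==0: m[y0:y1,x0:x1]|=cv2.inRange(hsv,np.array([172,lo[1],lo[2]]),np.array([180,255,255]))[y0:y1,x0:x1]
    cs,_=cv2.findContours(m,cv2.RETR_EXTERNAL,cv2.CHAIN_APPROX_NONE)
    return max(cs,key=cv2.contourArea)
def plane(c,cnt,z): return np.array([onz(c,u,v,z)[:2] for u,v in cnt.reshape(-1,2)],np.float32)
RED=((0,140,70),(6,255,255)); BLUE=((100,120,50),(125,255,255))
E
python3 - <<'E'
from m import *
c=snap('top')
for n,col,box,z in(('redtin',RED,(205,150,245,195),.111),('bluetin',BLUE,(235,160,275,200),.111),('redco',RED,(155,225,205,275),.006),('blueco',BLUE,(335,170,390,220),.006)):
    p=plane(c,blob(c,*col,box),z); print(n,cv2.minEnclosingCircle(p),cv2.fitEllipse(p))
p=plane(c,blob(c,(5,60,50),(20,255,255),(105,175,185,230)),.012); print('rest',cv2.minAreaRect(p))
p=plane(c,blob(c,(5,150,90),(20,255,255),(195,130,290,210)),.006); r=cv2.minAreaRect(p);print('caddy',r,cv2.boxPoints(r))
p=plane(c,blob(c,(23,100,80),(35,255,255),(210,135,285,180)),.038); print('block',cv2.minAreaRect(p))
for n,u,v,z in(('can',135,113,.1),('jar',334,250,.05)): print(n,onz(c,u,v,z))
i=cv2.cvtColor(c['pixels'],cv2.COLOR_RGB2BGR)[130:215,190:300]
cv2.imwrite('pics/crop1.png',cv2.resize(i,None,fx=6,fy=6,interpolation=cv2.INTER_CUBIC))
E
```

```text
redtin ((0.5940172076225281, 0.06381726264953613), 0.026486968621611595) ((0.5941409468650818, 0.0638006180524826), (0.049824219197034836, 0.05046680197119713), 73.42707061767578)
bluetin ((0.5747438669204712, -0.005295197479426861), 0.02636370249092579) ((0.5748046040534973, -0.005256523843854666), (0.04892408475279808, 0.05075544863939285), 81.18885040283203)
redco ((0.394330233335495, 0.19566859304904938), 0.04492627829313278) ((0.39421725273132324, 0.1959434300661087), (0.08705348521471024, 0.0872439369559288), 71.17491149902344)
blueco ((0.5456892848014832, -0.3068232238292694), 0.044888075441122055) ((0.5456109046936035, -0.30669090151786804), (0.08678167313337326, 0.08684584498405457), 60.56245040893555)
rest ((0.5221500992774963, 0.29198211431503296), (0.15215174853801727, 0.07380977272987366), 84.95450592041016)
caddy ((0.6116670966148376, 0.0214540958404541), (0.16769421100616455, 0.14397647976875305), 74.09508514404297) [[ 0.5195 -0.0395]
 [ 0.6579 -0.0789]
 [ 0.7039  0.0824]
 [ 0.5654  0.1218]]
block ((0.6378183960914612, 0.01359422504901886), (0.12356807291507721, 0.037914376705884933), 73.90157318115234)
can [0.7481 0.3035 0.1   ]
jar [ 0.3948 -0.2172  0.05  ]
```

View pics/crop1.png

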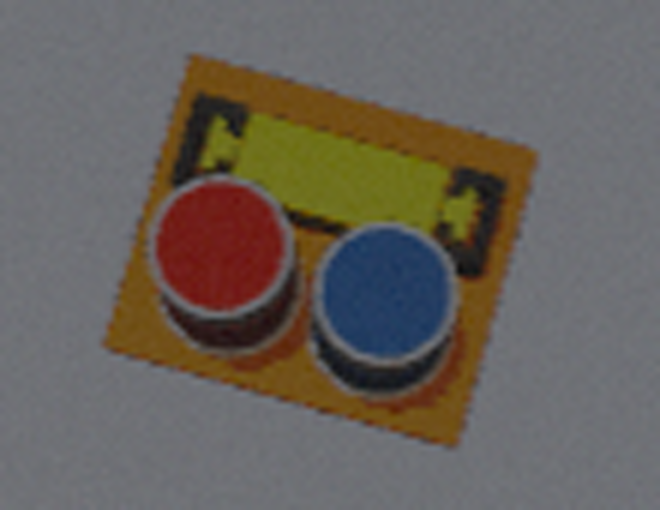

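The crop (3rd picture) shows both tins upright in their stalls, red on the left and blue on the right. The block and its T tongues are visible behind them. All my measurements agree with a caddy x heading of about -15.8°.

```bash
cat > go.py <<'E'
import sys
from m import *
from scipy.spatial.transform import Rotation as R
# usage: go.py x y z headingdeg -> tool shift cm and roll deg
def go(x,y,z,hd):
    o=bot.get_obs(); M=R.from_quat(o['tool_rot']).as_matrix()
    h=np.degrees(np.arctan2(M[1,0],M[0,0]))
    roll=-((hd-h+90)%180-90)
    print('shift cm',(M.T@(np.array([x,y,z])-o['eef_pos'])*100).round(2),'roll',round(roll,2),'| at',o['eef_pos'],'hd',round(h,2),'j',o['joint_pos'],'F',o['ft_force'],'w',o['grip_width'],'t',o['clock'])
if __name__=='__main__': go(*map(float,sys.argv[1:]))
E
python3 go.py .575 -.005 .2 -15.75
```

```text
shift cm [-26.05 -52.3    4.5 ] roll -50.2 | at [ 0.2036 -0.4561  0.2446] hd -65.95 j [-1.151   0.2413  0.004   1.3352  0.      1.5708] F [ 0.1642  0.3391 -0.6721] w 0.0855654134541782 t 0.15
```

{"api": "play_rows", "payload": {
  "motion": [
    {"fingers": -1, "translation": [-0.5, -1, 0], "roll": -2},
    {"fingers": -1, "translation": [-2, -4, 0.3], "roll": -6},
    {"fingers": -1, "translation": [-3.5, -7, 0.6], "roll": -11},
    {"fingers": -1, "translation": [-5, -10, 0.9], "roll": -16},
    {"fingers": -1, "translation": [-6.5, -13, 1.2], "roll": -20},
    {"fingers": -1, "translation": [-8, -16, 1.5], "roll": -24},
    {"fingers": -1, "translation": [-9.5, -19, 1.8], "roll": -28},
    {"fingers": -1, "translation": [-11, -22, 2], "roll": -32},
    {"fingers": -1, "translation": [-12.5, -25, 2.3], "roll": -36},
    {"fingers": -1, "translation": [-14, -28, 2.6], "roll": -40},
    {"fingers": -1, "translation": [-15.5, -31, 2.9], "roll": -44},
    {"fingers": -1, "translation": [-17, -34, 3.2], "roll": -47},
    {"fingers": -1, "translation": [-18.5, -37, 3.5], "roll": -49},
    {"fingers": -1, "translation": [-20, -40, 3.8], "roll": -50.2},
    {"fingers": -1, "translation": [-21.5, -43, 4], "roll": -50.2},
    {"fingers": -1, "translation": [-23, -46, 4.2], "roll": -50.2},
    {"fingers": -1, "translation": [-24.5, -49, 4.4], "roll": -50.2},
    {"fingers": -1, "translation": [-25.5, -51.3, 4.5], "roll": -50.2},
    {"fingers": -1, "translation": [-26.05, -52.3, 4.5], "roll": -50.2},
    {"fingers": -1, "translation": [-26.05, -52.3, 4.5], "roll": -50.2}
  ]
}}

```text
clock: 1.82
eef_pos: [0.5759, -0.0029, 0.1996]
tool_rot: [0.991, -0.135, -0.0, -0.0]
ft_force: [-0.3, 0.2, -0.3]
grip_width: 0.0854
```

```bash
python3 go.py .575 -.005 .082 -15.75
python3 - <<'E'
from m import *
c=snap('side')  # side-view check of tin positions by lid discs
for n,col,box in(('red',RED,(215,185,258,206)),('blue',BLUE,(240,168,275,188))):
    p=plane(c,blob(c,*col,box),.111); print(n,cv2.fitEllipse(p))
cv2.imwrite('pics/side1.png',cv2.resize(cv2.cvtColor(c['pixels'],cv2.COLOR_RGB2BGR)[90:270,150:350],None,fx=3.3,fy=3.3))
E
```

```text
shift cm [-0.02  0.23 11.76] roll 0.27 | at [ 0.5759 -0.0029  0.1996] hd -15.48 j [-0.0053  0.4134  0.1296  1.2876  0.0005  1.8356] F [-0.3187  0.2003 -0.3405] w 0.08537666171588712 t 1.8167
red ((0.5905297994613647, 0.06247224658727646), (0.048366937786340714, 0.05167165771126747), 133.91697692871094)
blue ((0.5712756514549255, -0.006494876928627491), (0.045403674244880676, 0.05100328102707863), 114.33497619628906)
```

View pics/side1.png

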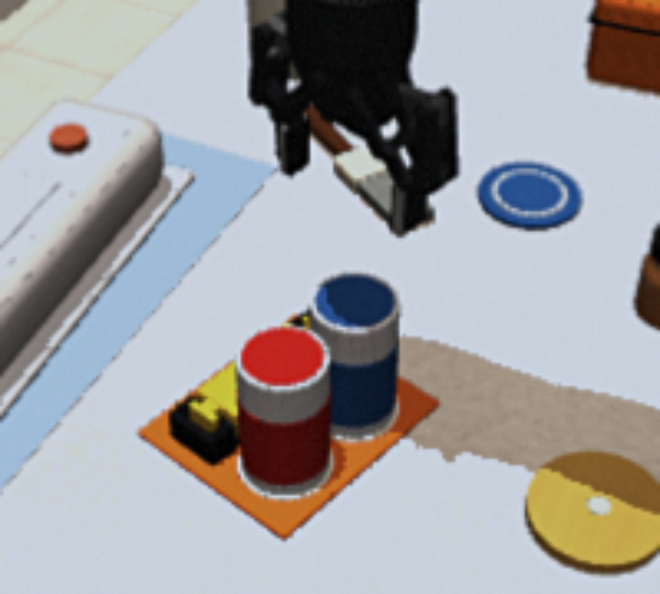

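The side view (4th picture) shows the gripper above and behind the blue tin, both tins upright and the block in its slots. The two views differ by about 3 mm, so I'll use the mean.

{"api": "play_rows", "payload": {
  "motion": [
    {"fingers": -1, "translation": [-0.17, 0.15, 1], "roll": 0},
    {"fingers": -1, "translation": [-0.17, 0.15, 3], "roll": 0},
    {"fingers": -1, "translation": [-0.17, 0.15, 5], "roll": 0},
    {"fingers": -1, "translation": [-0.17, 0.15, 7], "roll": 0},
    {"fingers": -1, "translation": [-0.17, 0.15, 8.5], "roll": 0},
    {"fingers": -1, "translation": [-0.17, 0.15, 9.7], "roll": 0},
    {"fingers": -1, "translation": [-0.17, 0.15, 10.8], "roll": 0},
    {"fingers": -1, "translation": [-0.17, 0.15, 11.5], "roll": 0},
    {"fingers": -1, "translation": [-0.17, 0.15, 11.8], "roll": 0},
    {"fingers": -1, "translation": [-0.17, 0.15, 11.8], "roll": 0},
    {"fingers": -1, "translation": [-0.17, 0.15, 11.8], "roll": 0},
    {"fingers": -1, "translation": [-0.17, 0.15, 11.8], "roll": 0}
  ]
}}

```text
clock: 2.87
eef_pos: [0.5738, -0.0066, 0.0832]
tool_rot: [0.991, -0.137, 0.001, -0.0]
ft_force: [0.1, -0.4, 0.3]
grip_width: 0.0852
```

```bash
python3 go.py .573 -.006 .082 -15.75; python3 - <<'E'
from h import *
c=snap('side');cv2.imwrite('pics/s2.png',cv2.resize(cv2.cvtColor(c['pixels'],cv2.COLOR_RGB2BGR)[110:260,180:330],None,fx=3.5,fy=3.5))
E
```

```text
shift cm [-0.1  -0.04  0.12] roll -0.0 | at [ 0.5738 -0.0066  0.0832] hd -15.75 j [-0.0115  0.4997 -0.0556  1.0138 -0.0001  1.8342] F [ 0.1177 -0.4015  0.3123] w 0.08520868944381439 t 2.8667
```

View pics/s2.png

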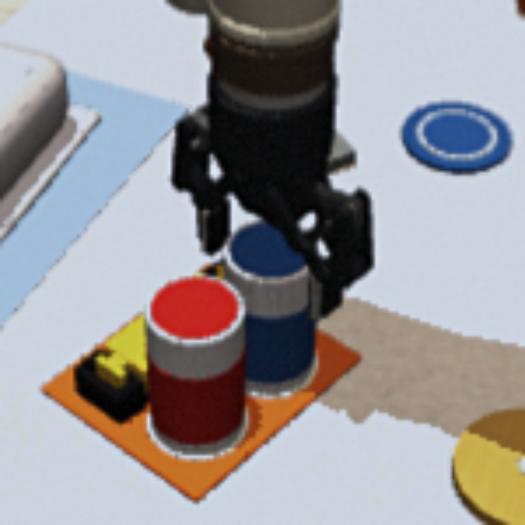

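The 5th picture shows the fingers straddling the blue tin along the caddy's x, so I'll close.

{"api": "play_rows", "payload": {
  "motion": [
    {"fingers": -0.3, "translation": [0, 0, 0], "roll": 0},
    {"fingers": 0, "translation": [0, 0, 0], "roll": 0},
    {"fingers": 0.3, "translation": [0, 0, 0], "roll": 0},
    {"fingers": 1, "translation": [0, 0, 0], "roll": 0},
    {"fingers": 1, "translation": [0, 0, 0], "roll": 0},
    {"fingers": 1, "translation": [0, 0, 0], "roll": 0},
    {"fingers": 1, "translation": [0, 0, 0], "roll": 0},
    {"fingers": 1, "translation": [0, 0, 0], "roll": 0},
    {"fingers": 1, "translation": [0, 0, 0], "roll": 0},
    {"fingers": 1, "translation": [0, 0, 0], "roll": 0},
    {"fingers": 1, "translation": [0, 0, -0.3], "roll": 0},
    {"fingers": 1, "translation": [0, 0, -1], "roll": 0},
    {"fingers": 1, "translation": [0, 0, -2], "roll": 0},
    {"fingers": 1, "translation": [0, 0, -3.5], "roll": 0},
    {"fingers": 1, "translation": [0, 0, -5], "roll": 0},
    {"fingers": 1, "translation": [0, 0, -6], "roll": 0},
    {"fingers": 1, "translation": [0, 0, -6.5], "roll": 0},
    {"fingers": 1, "translation": [0, 0, -6.5], "roll": 0},
    {"fingers": 1, "translation": [0, 0, -6.5], "roll": 0}
  ]
}}

```text
clock: 4.5
eef_pos: [0.5731, -0.0066, 0.1472]
tool_rot: [0.991, -0.137, -0.0, 0.0]
ft_force: [0.7, -0.1, -4.7]
grip_width: 0.0608
```

```bash
python3 go.py .544 -.3075 .149 -15.75; python3 - <<'E'
from m import *
c=snap('side')
p=plane(c,blob(c,*BLUE,(315-40,130,345,165)),.006); print('blueco side',cv2.minEnclosingCircle(p))
p=plane(c,blob(c,*RED,(260,280,330,340)),.006); print('redco side',cv2.minEnclosingCircle(p))
p=plane(c,blob(c,(5,60,50),(20,255,255),(160,270,262,384)),.012); print('rest side',cv2.minAreaRect(p))
E
```

```text
shift cm [ 5.37 29.75 -0.18] roll -0.0 | at [ 0.5731 -0.0066  0.1472] hd -15.75 j [-0.0114  0.4418  0.0322  1.1612 -0.0001  1.8343] F [ 0.6517 -0.1075 -4.71  ] w 0.06079138624233702 t 4.5
blueco side ((0.5410527586936951, -0.3048025667667389), 0.04553591087460518)
redco side ((0.3902510404586792, 0.1975385844707489), 0.04551396518945694)
rest side ((0.5169219970703125, 0.29478752613067627), (0.15028917789459229, 0.07549204677343369), 84.90811157226562)
```

{"api": "play_rows", "payload": {
  "motion": [
    {"fingers": 1, "translation": [0.09, 0.5, 0], "roll": 0},
    {"fingers": 1, "translation": [0.27, 1.5, 0], "roll": 0},
    {"fingers": 1, "translation": [0.53, 3, 0], "roll": 0},
    {"fingers": 1, "translation": [0.89, 5, 0], "roll": 0},
    {"fingers": 1, "translation": [1.3, 7.2, 0], "roll": 0},
    {"fingers": 1, "translation": [1.7, 9.4, 0], "roll": 0},
    {"fingers": 1, "translation": [2.1, 11.6, 0], "roll": 0},
    {"fingers": 1, "translation": [2.45, 13.8, 0], "roll": 0},
    {"fingers": 1, "translation": [2.85, 16, 0], "roll": 0},
    {"fingers": 1, "translation": [3.2, 18.2, 0], "roll": 0},
    {"fingers": 1, "translation": [3.6, 20.4, 0], "roll": 0},
    {"fingers": 1, "translation": [4, 22.6, 0], "roll": 0},
    {"fingers": 1, "translation": [4.4, 24.8, 0], "roll": 0},
    {"fingers": 1, "translation": [4.75, 26.8, 0], "roll": 0},
    {"fingers": 1, "translation": [5.05, 28.4, 0], "roll": 0},
    {"fingers": 1, "translation": [5.2, 29.3, 0], "roll": 0},
    {"fingers": 1, "translation": [5.25, 29.6, 0], "roll": 0},
    {"fingers": 1, "translation": [5.25, 29.6, 0], "roll": 0},
    {"fingers": 1, "translation": [5.25, 29.6, 0], "roll": 0},
    {"fingers": 1, "translation": [5.25, 29.6, 0], "roll": 0}
  ]
}}

```text
clock: 6.22
eef_pos: [0.5435, -0.3045, 0.1472]
tool_rot: [0.991, -0.136, -0.0, -0.0]
ft_force: [0.1, 0.3, -4.3]
grip_width: 0.0608
```

```bash
python3 go.py .5433 -.3057 .083 -15.75; python3 - <<'E'
from h import *
c=snap('top');a=c['pixels'][140:240,310:410];d=snap('side')['pixels'][80:180,260:360]
cv2.imwrite('pics/p6.png',cv2.resize(cv2.cvtColor(np.hstack([a,d]),cv2.COLOR_RGB2BGR),None,fx=4,fy=4))
E
```

```text
shift cm [0.02 0.12 6.42] roll 0.08 | at [ 0.5435 -0.3045  0.1472] hd -15.67 j [-0.5109  0.5377  0.1889  1.2226  0.0004  1.3334] F [ 0.1492  0.2735 -4.2766] w 0.06084950685566204 t 6.2167
```

View pics/p6.png

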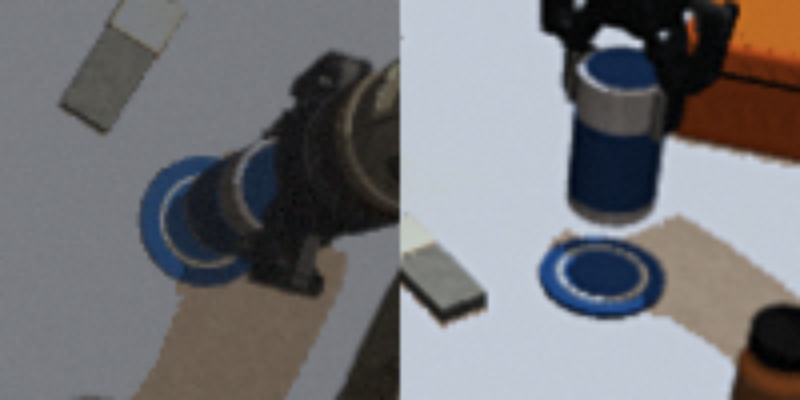

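In the 6th picture the blue tin hangs upright and centred above the blue coaster in both views. I'll lower it, release and rise.

{"api": "play_rows", "payload": {
  "motion": [
    {"fingers": 1, "translation": [0, 0, 1], "roll": 0},
    {"fingers": 1, "translation": [0, 0, 2.5], "roll": 0},
    {"fingers": 1, "translation": [0, 0, 4], "roll": 0},
    {"fingers": 1, "translation": [0, 0, 5], "roll": 0},
    {"fingers": 1, "translation": [0, 0, 5.7], "roll": 0},
    {"fingers": 1, "translation": [0, 0, 6.1], "roll": 0},
    {"fingers": 1, "translation": [0, 0, 6.3], "roll": 0},
    {"fingers": 1, "translation": [0, 0, 6.45], "roll": 0},
    {"fingers": 1, "translation": [0, 0, 6.45], "roll": 0},
    {"fingers": 1, "translation": [0, 0, 6.45], "roll": 0}
  ]
}}

```text
clock: 7.15
eef_pos: [0.5439, -0.306, 0.0836]
tool_rot: [0.991, -0.137, 0.001, 0.0]
ft_force: [0.3, -0.2, -3.7]
grip_width: 0.0608
```

```bash
python3 go.py .5433 -.3057 .083 -15.75
```

```text
shift cm [-0.07 -0.01  0.06] roll -0.0 | at [ 0.5439 -0.306   0.0836] hd -15.75 j [-0.5125  0.5888  0.1008  1.0811  0.      1.3332] F [ 0.3459 -0.2182 -3.6806] w 0.060773225517970736 t 7.15
```

{"api": "play_rows", "payload": {
  "motion": [
    {"fingers": 1, "translation": [0, 0, 0.1], "roll": 0},
    {"fingers": 1, "translation": [0, 0, 0.1], "roll": 0},
    {"fingers": 0.5, "translation": [0, 0, 0.1], "roll": 0},
    {"fingers": 0, "translation": [0, 0, 0.1], "roll": 0},
    {"fingers": -0.5, "translation": [0, 0, 0.1], "roll": 0},
    {"fingers": -1, "translation": [0, 0, 0.1], "roll": 0},
    {"fingers": -1, "translation": [0, 0, 0.1], "roll": 0},
    {"fingers": -1, "translation": [0, 0, 0.1], "roll": 0},
    {"fingers": -1, "translation": [0, 0, 0.1], "roll": 0},
    {"fingers": -1, "translation": [0, 0, -0.5], "roll": 0},
    {"fingers": -1, "translation": [0, 0, -2], "roll": 0},
    {"fingers": -1, "translation": [0, 0, -4], "roll": 0},
    {"fingers": -1, "translation": [0, 0, -6], "roll": 0},
    {"fingers": -1, "translation": [0, 0, -8], "roll": 0},
    {"fingers": -1, "translation": [0, 0, -10], "roll": 0},
    {"fingers": -1, "translation": [0, 0, -11], "roll": 0},
    {"fingers": -1, "translation": [0, 0, -11.5], "roll": 0},
    {"fingers": -1, "translation": [0, 0, -11.5], "roll": 0},
    {"fingers": -1, "translation": [0, 0, -11.5], "roll": 0},
    {"fingers": -1, "translation": [0, 0, -11.5], "roll": 0}
  ]
}}

```text
clock: 8.82
eef_pos: [0.5426, -0.3052, 0.1962]
tool_rot: [0.991, -0.137, -0.001, -0.001]
ft_force: [0.1, -0.1, -1.1]
grip_width: 0.0853
```

```bash
python3 go.py .5923 .063 .199 -15.75
```

```text
shift cm [ -5.21 -36.79  -0.24] roll 0.0 | at [ 0.5426 -0.3052  0.1962] hd -15.75 j [-0.5124  0.5112  0.2748  1.3373  0.      1.3332] F [ 0.1418 -0.1118 -1.1451] w 0.08529893884579128 t 8.8167
```

{"api": "play_rows", "payload": {
  "motion": [
    {"fingers": -1, "translation": [-0.15, -1, -0.1], "roll": 0},
    {"fingers": -1, "translation": [-0.45, -3, -0.1], "roll": 0},
    {"fingers": -1, "translation": [-0.8, -5.5, -0.2], "roll": 0},
    {"fingers": -1, "translation": [-1.2, -8.5, -0.2], "roll": 0},
    {"fingers": -1, "translation": [-1.6, -11.5, -0.2], "roll": 0},
    {"fingers": -1, "translation": [-2, -14.5, -0.2], "roll": 0},
    {"fingers": -1, "translation": [-2.5, -17.5, -0.2], "roll": 0},
    {"fingers": -1, "translation": [-2.9, -20.5, -0.2], "roll": 0},
    {"fingers": -1, "translation": [-3.3, -23.5, -0.2], "roll": 0},
    {"fingers": -1, "translation": [-3.7, -26.5, -0.2], "roll": 0},
    {"fingers": -1, "translation": [-4.2, -29.5, -0.2], "roll": 0},
    {"fingers": -1, "translation": [-4.6, -32.5, -0.2], "roll": 0},
    {"fingers": -1, "translation": [-4.9, -34.8, -0.2], "roll": 0},
    {"fingers": -1, "translation": [-5.1, -36.2, -0.2], "roll": 0},
    {"fingers": -1, "translation": [-5.2, -36.8, -0.2], "roll": 0},
    {"fingers": -1, "translation": [-5.2, -36.8, -0.2], "roll": 0},
    {"fingers": -1, "translation": [-5.2, -36.8, -0.2], "roll": 0},
    {"fingers": -1, "translation": [-5.2, -36.8, -0.2], "roll": 0}
  ]
}}

```text
clock: 10.32
eef_pos: [0.593, 0.0613, 0.1997]
tool_rot: [0.99, -0.138, -0.0, 0.0]
ft_force: [-0.2, -0.2, -0.3]
grip_width: 0.0856
```

```bash
python3 go.py .5923 .063 .083 -15.75;python3 - <<'E'
from m import *
c=snap('top');d=snap('side')
for n,c,b in(('top',c,(325,165,385,215)),('side',d,(290,95,330,135))): 
    p=plane(c,blob(c,*BLUE,b),.111);print(n,cv2.minEnclosingCircle(p))
a=c['pixels'][60:260,180:380]
cv2.imwrite('pics/p7.png',cv2.resize(cv2.cvtColor(a,cv2.COLOR_RGB2BGR),None,fx=3,fy=3))
E
```

```text
shift cm [-0.11 -0.15 11.67] roll -0.09 | at [0.593  0.0613 0.1997] hd -15.84 j [ 0.1033  0.4537  0.192   1.3097 -0.0005  1.9506] F [-0.2    -0.228  -0.2585] w 0.08564251242506313 t 10.3167
top ((0.5459478497505188, -0.3052925765514374), 0.026143360882997513)
side ((0.5416504144668579, -0.30695226788520813), 0.02542070299386978)
```

View pics/p7.png

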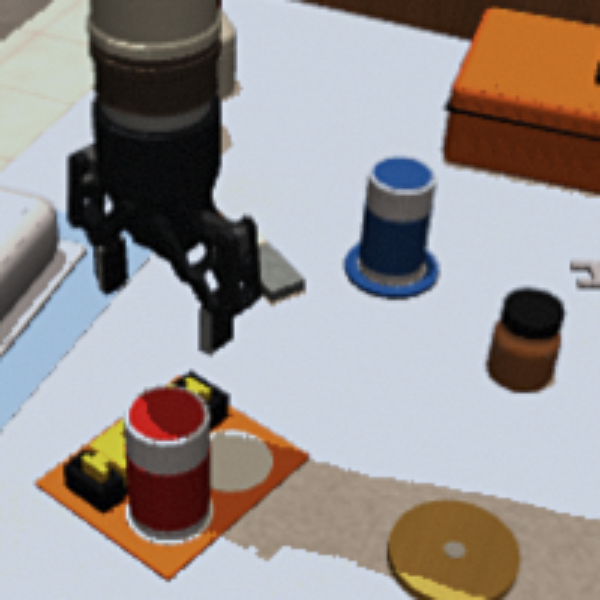

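The 7th picture shows the blue tin standing centred on its coaster, and the mean lid position is within 1 mm. The gripper is above the red tin, so I'll descend and grip it.

{"api": "play_rows", "payload": {
  "motion": [
    {"fingers": -1, "translation": [-0.1, 0, 1], "roll": 0},
    {"fingers": -1, "translation": [-0.1, 0, 3], "roll": 0},
    {"fingers": -1, "translation": [-0.1, 0, 5], "roll": 0},
    {"fingers": -1, "translation": [-0.1, 0, 7], "roll": 0},
    {"fingers": -1, "translation": [-0.1, 0, 8.5], "roll": 0},
    {"fingers": -1, "translation": [-0.1, 0, 9.7], "roll": 0},
    {"fingers": -1, "translation": [-0.1, 0, 10.8], "roll": 0},
    {"fingers": -1, "translation": [-0.1, 0, 11.5], "roll": 0},
    {"fingers": -1, "translation": [-0.1, 0, 11.7], "roll": 0},
    {"fingers": -1, "translation": [-0.1, 0, 11.7], "roll": 0},
    {"fingers": -1, "translation": [-0.1, 0, 11.7], "roll": 0},
    {"fingers": -1, "translation": [-0.1, 0, 11.7], "roll": 0}
  ]
}}

```text
clock: 11.42
eef_pos: [0.593, 0.0629, 0.0838]
tool_rot: [0.991, -0.137, 0.001, -0.0]
ft_force: [-1.0, -0.5, -0.2]
grip_width: 0.0855
```

{"api": "play_rows", "payload": {
  "motion": [
    {"fingers": -0.3, "translation": [0, 0, 0], "roll": 0},
    {"fingers": 0, "translation": [0, 0, 0], "roll": 0},
    {"fingers": 0.3, "translation": [0, 0, 0], "roll": 0},
    {"fingers": 1, "translation": [0, 0, 0], "roll": 0},
    {"fingers": 1, "translation": [0, 0, 0], "roll": 0},
    {"fingers": 1, "translation": [0, 0, 0], "roll": 0},
    {"fingers": 1, "translation": [0, 0, 0], "roll": 0},
    {"fingers": 1, "translation": [0, 0, 0], "roll": 0},
    {"fingers": 1, "translation": [0, 0, 0], "roll": 0},
    {"fingers": 1, "translation": [0, 0, 0], "roll": 0},
    {"fingers": 1, "translation": [0, 0, 0], "roll": 0}
  ]
}}

```text
clock: 12.33
eef_pos: [0.5924, 0.0631, 0.0838]
tool_rot: [0.991, -0.137, 0.0, -0.0]
ft_force: [-2.7, 0.9, 5.2]
grip_width: 0.061
```

```bash
python3 go.py .3923 .1966 .15 -15.75
```

```text
shift cm [-22.87  -7.43  -6.64] roll 0.01 | at [0.5924 0.0631 0.0838] hd -15.74 j [0.106  0.5381 0.0122 1.0438 0.0002 1.9515] F [-2.6691  0.8636  5.2097] w 0.06103873667892156 t 12.3333
```

{"api": "play_rows", "payload": {
  "motion": [
    {"fingers": 1, "translation": [0, 0, -0.5], "roll": 0},
    {"fingers": 1, "translation": [0, 0, -1.5], "roll": 0},
    {"fingers": 1, "translation": [0, 0, -3], "roll": 0},
    {"fingers": 1, "translation": [0, 0, -4.5], "roll": 0},
    {"fingers": 1, "translation": [-0.3, -0.1, -5.8], "roll": 0},
    {"fingers": 1, "translation": [-1.2, -0.4, -6.4], "roll": 0},
    {"fingers": 1, "translation": [-2.8, -0.9, -6.6], "roll": 0},
    {"fingers": 1, "translation": [-4.8, -1.6, -6.6], "roll": 0},
    {"fingers": 1, "translation": [-7, -2.3, -6.6], "roll": 0},
    {"fingers": 1, "translation": [-9.2, -3, -6.6], "roll": 0},
    {"fingers": 1, "translation": [-11.4, -3.7, -6.6], "roll": 0},
    {"fingers": 1, "translation": [-13.6, -4.4, -6.6], "roll": 0},
    {"fingers": 1, "translation": [-15.8, -5.1, -6.6], "roll": 0},
    {"fingers": 1, "translation": [-18, -5.8, -6.6], "roll": 0},
    {"fingers": 1, "translation": [-20, -6.5, -6.6], "roll": 0},
    {"fingers": 1, "translation": [-21.6, -7, -6.6], "roll": 0},
    {"fingers": 1, "translation": [-22.6, -7.3, -6.6], "roll": 0},
    {"fingers": 1, "translation": [-22.9, -7.4, -6.6], "roll": 0},
    {"fingers": 1, "translation": [-22.9, -7.4, -6.6], "roll": 0},
    {"fingers": 1, "translation": [-22.9, -7.4, -6.6], "roll": 0}
  ]
}}

```text
clock: 14.0
eef_pos: [0.3925, 0.1962, 0.1489]
tool_rot: [0.991, -0.137, 0.0, -0.0]
ft_force: [-0.1, -0.6, -3.5]
grip_width: 0.0611
```

```bash
python3 go.py .3923 .1966 .083 -15.75; python3 - <<'E'
from h import *
c=snap('top');a=c['pixels'][200:300,130:230];d=snap('side')['pixels'][230:330,245:345]
cv2.imwrite('pics/p8.png',cv2.resize(cv2.cvtColor(np.hstack([a,d]),cv2.COLOR_RGB2BGR),None,fx=4,fy=4))
E
```

```text
shift cm [-0.03 -0.03  6.59] roll -0.0 | at [0.3925 0.1962 0.1489] hd -15.75 j [ 0.464   0.1908 -0.3224  1.0568 -0.0005  2.3097] F [-0.0934 -0.6028 -3.5363] w 0.061115157123320996 t 14.0
```

View pics/p8.png

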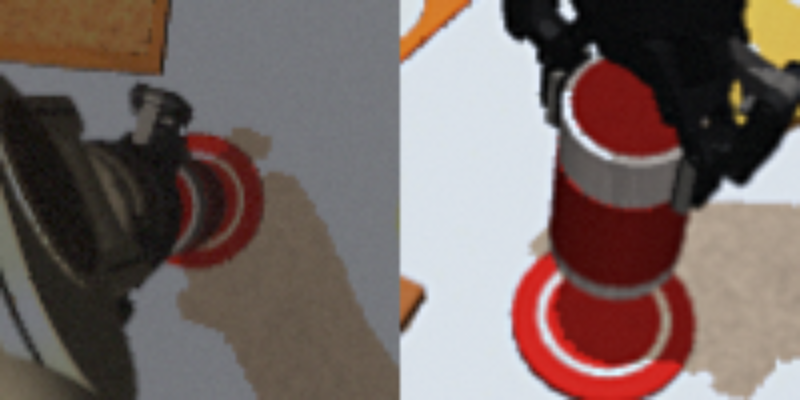

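The 8th picture shows the red tin upright above the red coaster. I'll lower it, release and rise.

{"api": "play_rows", "payload": {
  "motion": [
    {"fingers": 1, "translation": [0, 0, 1], "roll": 0},
    {"fingers": 1, "translation": [0, 0, 2.5], "roll": 0},
    {"fingers": 1, "translation": [0, 0, 4], "roll": 0},
    {"fingers": 1, "translation": [0, 0, 5], "roll": 0},
    {"fingers": 1, "translation": [0, 0, 5.7], "roll": 0},
    {"fingers": 1, "translation": [0, 0, 6.1], "roll": 0},
    {"fingers": 1, "translation": [0, 0, 6.3], "roll": 0},
    {"fingers": 1, "translation": [0, 0, 6.5], "roll": 0},
    {"fingers": 1, "translation": [0, 0, 6.6], "roll": 0},
    {"fingers": 1, "translation": [0, 0, 6.6], "roll": 0},
    {"fingers": 1, "translation": [0, 0, 6.6], "roll": 0}
  ]
}}

```text
clock: 15.02
eef_pos: [0.3925, 0.1965, 0.0838]
tool_rot: [0.991, -0.137, 0.001, -0.0]
ft_force: [-2.1, -1.3, 3.2]
grip_width: 0.0609
```

{"api": "play_rows", "payload": {
  "motion": [
    {"fingers": 1, "translation": [0, 0, 0], "roll": 0},
    {"fingers": 0.5, "translation": [0, 0, 0], "roll": 0},
    {"fingers": 0, "translation": [0, 0, 0], "roll": 0},
    {"fingers": -0.5, "translation": [0, 0, 0], "roll": 0},
    {"fingers": -1, "translation": [0, 0, 0], "roll": 0},
    {"fingers": -1, "translation": [0, 0, 0], "roll": 0},
    {"fingers": -1, "translation": [0, 0, 0], "roll": 0},
    {"fingers": -1, "translation": [0, 0, 0], "roll": 0},
    {"fingers": -1, "translation": [0, 0, -0.5], "roll": 0},
    {"fingers": -1, "translation": [0, 0, -2], "roll": 0},
    {"fingers": -1, "translation": [0, 0, -4], "roll": 0},
    {"fingers": -1, "translation": [0, 0, -6], "roll": 0},
    {"fingers": -1, "translation": [0, 0, -8], "roll": 0},
    {"fingers": -1, "translation": [0, 0, -10], "roll": 0},
    {"fingers": -1, "translation": [0, 0, -11], "roll": 0},
    {"fingers": -1, "translation": [0, 0, -11.5], "roll": 0},
    {"fingers": -1, "translation": [0, 0, -11.5], "roll": 0},
    {"fingers": -1, "translation": [0, 0, -11.5], "roll": 0}
  ]
}}

```text
clock: 16.52
eef_pos: [0.3917, 0.1962, 0.1975]
tool_rot: [0.991, -0.137, -0.0, 0.0]
ft_force: [-0.3, -0.1, -0.2]
grip_width: 0.085
```

```bash
python3 - <<'E'
from m import *
from go import go
c=snap('top');d=snap('side')
for n,c,z in(('top',c,.038),('side',d,.038)):
    b=(210,135,285,185) if n=='top' else (190,180,265,232)
    p=plane(c,blob(c,(23,100,60),(35,255,255),b),z); r=cv2.minAreaRect(p);print(n,r,cv2.boxPoints(r))
go(.6378,.0136,.1,-15.75)
a=c['pixels'][160:360,170:370]
cv2.imwrite('pics/p9.png',cv2.resize(cv2.cvtColor(a,cv2.COLOR_RGB2BGR),None,fx=3,fy=3))
E
```

```text
top ((0.6376798748970032, 0.014074824750423431), (0.12598134577274323, 0.038859155029058456), 74.32740783691406) [[ 0.602  -0.0413]
 [ 0.6394 -0.0518]
 [ 0.6734  0.0695]
 [ 0.636   0.08  ]]
side ((0.6327334642410278, 0.013791240751743317), (0.12700898945331573, 0.03890509903430939), 74.38139343261719) [[ 0.5969 -0.0421]
 [ 0.6344 -0.0526]
 [ 0.6686  0.0697]
 [ 0.6311  0.0802]]
shift cm [28.69 10.85  9.65] roll 0.0 | at [0.3913 0.1959 0.1968] hd -15.75 j [ 0.4643  0.1488 -0.2397  1.1844  0.      2.31  ] F [-0.3734 -0.0522  0.1451] w 0.0854121203018126 t 16.6167
```

View pics/p9.png

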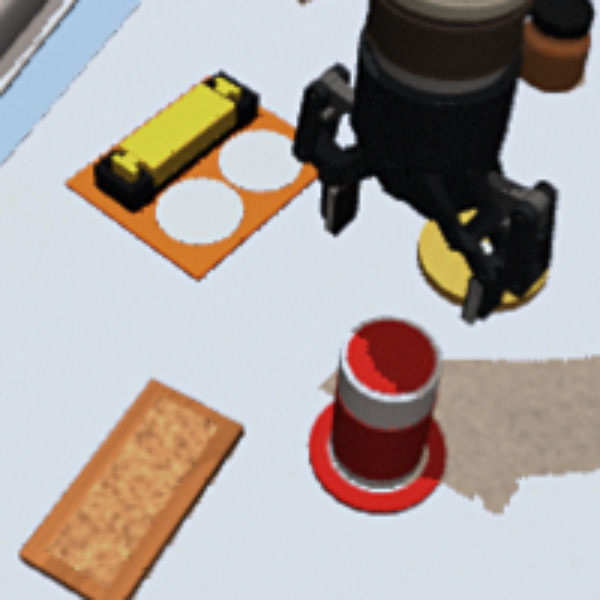

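The 9th picture shows the red tin standing on its coaster and the caddy's stalls empty. The block is still seated in the cheeks. I'll go over the block next.

{"api": "play_rows", "payload": {
  "motion": [
    {"fingers": -1, "translation": [0.7, 0.3, 0], "roll": 0},
    {"fingers": -1, "translation": [2.2, 0.8, 0], "roll": 0},
    {"fingers": -1, "translation": [4.4, 1.7, 0], "roll": 0},
    {"fingers": -1, "translation": [7, 2.7, 0], "roll": 0},
    {"fingers": -1, "translation": [9.6, 3.7, 0], "roll": 0},
    {"fingers": -1, "translation": [12.2, 4.7, 1], "roll": 0},
    {"fingers": -1, "translation": [14.8, 5.7, 2], "roll": 0},
    {"fingers": -1, "translation": [17.4, 6.7, 3], "roll": 0},
    {"fingers": -1, "translation": [20, 7.7, 4], "roll": 0},
    {"fingers": -1, "translation": [22.6, 8.7, 5], "roll": 0},
    {"fingers": -1, "translation": [25, 9.6, 6], "roll": 0},
    {"fingers": -1, "translation": [26.8, 10.3, 7], "roll": 0},
    {"fingers": -1, "translation": [28, 10.7, 8], "roll": 0},
    {"fingers": -1, "translation": [28.4, 10.9, 9], "roll": 0},
    {"fingers": -1, "translation": [28.4, 10.9, 9.7], "roll": 0},
    {"fingers": -1, "translation": [28.4, 10.9, 9.7], "roll": 0},
    {"fingers": -1, "translation": [28.4, 10.9, 9.7], "roll": 0},
    {"fingers": -1, "translation": [28.4, 10.9, 9.7], "roll": 0}
  ]
}}

```text
clock: 18.12
eef_pos: [0.6353, 0.015, 0.1013]
tool_rot: [0.991, -0.136, 0.0, -0.0]
ft_force: [-0.1, 0.5, 0.1]
grip_width: 0.0856
```

```bash
python3 go.py .6352 .0139 .025 -15.7; python3 - <<'E'
from h import *
c=snap('top');a=c['pixels'][110:210,190:290];d=snap('side')['pixels'][140:240,185:285]
cv2.imwrite('pics/p10.png',cv2.resize(cv2.cvtColor(np.hstack([a,d]),cv2.COLOR_RGB2BGR),None,fx=4,fy=4))
E
```

```text
shift cm [0.02 0.11 7.63] roll 0.01 | at [0.6353 0.015  0.1013] hd -15.69 j [0.0235 0.5955 0.1628 1.1379 0.0001 1.8681] F [-0.129   0.4848  0.0567] w 0.08563288460194902 t 18.1167
```

View pics/p10.png

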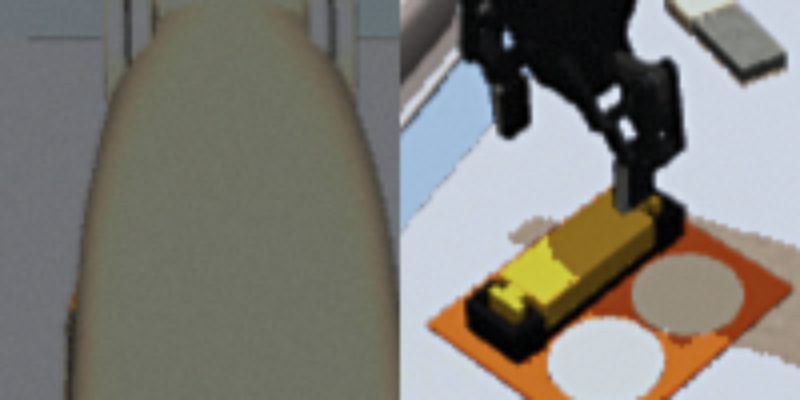

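The 10th picture (side half) shows the open fingers on either side of the block at mid-length. I'll descend and close.

{"api": "play_rows", "payload": {
  "motion": [
    {"fingers": -1, "translation": [0, 0.05, 1], "roll": 0},
    {"fingers": -1, "translation": [0, 0.05, 2.5], "roll": 0},
    {"fingers": -1, "translation": [0, 0.05, 4], "roll": 0},
    {"fingers": -1, "translation": [0, 0.05, 5.3], "roll": 0},
    {"fingers": -1, "translation": [0, 0.05, 6.3], "roll": 0},
    {"fingers": -1, "translation": [0, 0.05, 7], "roll": 0},
    {"fingers": -1, "translation": [0, 0.05, 7.4], "roll": 0},
    {"fingers": -1, "translation": [0, 0.05, 7.6], "roll": 0},
    {"fingers": -1, "translation": [0, 0.05, 7.6], "roll": 0},
    {"fingers": -1, "translation": [0, 0.05, 7.6], "roll": 0},
    {"fingers": -1, "translation": [0, 0.05, 7.6], "roll": 0}
  ]
}}

```text
clock: 19.13
eef_pos: [0.6362, 0.0138, 0.0257]
tool_rot: [0.991, -0.137, 0.001, -0.0]
ft_force: [0.6, -0.0, -0.9]
grip_width: 0.0858
```

{"api": "play_rows", "payload": {
  "motion": [
    {"fingers": -0.5, "translation": [0, 0, 0], "roll": 0},
    {"fingers": -0.2, "translation": [0, 0, 0], "roll": 0},
    {"fingers": 0, "translation": [0, 0, 0], "roll": 0},
    {"fingers": 0.1, "translation": [0, 0, 0], "roll": 0},
    {"fingers": 0.2, "translation": [0, 0, 0], "roll": 0},
    {"fingers": 0.4, "translation": [0, 0, 0], "roll": 0},
    {"fingers": 1, "translation": [0, 0, 0], "roll": 0},
    {"fingers": 1, "translation": [0, 0, 0], "roll": 0},
    {"fingers": 1, "translation": [0, 0, 0], "roll": 0},
    {"fingers": 1, "translation": [0, 0, 0], "roll": 0},
    {"fingers": 1, "translation": [0, 0, 0], "roll": 0},
    {"fingers": 1, "translation": [0, 0, 0], "roll": 0}
  ]
}}

```text
clock: 20.13
eef_pos: [0.6358, 0.0138, 0.0253]
tool_rot: [0.991, -0.137, 0.0, -0.0]
ft_force: [-0.3, -0.4, 4.5]
grip_width: 0.0388
```

```bash
python3 go.py .6352 .0139 .1 -15.7
```

```text
shift cm [-0.06  0.   -7.47] roll -0.05 | at [0.6358 0.0138 0.0253] hd -15.75 j [ 0.0217  0.6695  0.0788  0.9793 -0.      1.8674] F [-0.3155 -0.4429  4.5052] w 0.03883603051964851 t 20.1333
```

{"api": "play_rows", "payload": {
  "motion": [
    {"fingers": 1, "translation": [0, 0, -0.2], "roll": 0},
    {"fingers": 1, "translation": [0, 0, -0.5], "roll": 0},
    {"fingers": 1, "translation": [0, 0, -0.9], "roll": 0},
    {"fingers": 1, "translation": [0, 0, -1.4], "roll": 0},
    {"fingers": 1, "translation": [0, 0, -1.9], "roll": 0},
    {"fingers": 1, "translation": [0, 0, -2.4], "roll": 0},
    {"fingers": 1, "translation": [0, 0, -3], "roll": 0},
    {"fingers": 1, "translation": [0, 0, -3.8], "roll": 0},
    {"fingers": 1, "translation": [0, 0, -4.8], "roll": 0},
    {"fingers": 1, "translation": [0, 0, -6], "roll": 0},
    {"fingers": 1, "translation": [0, 0, -7], "roll": 0},
    {"fingers": 1, "translation": [0, 0, -7.5], "roll": 0},
    {"fingers": 1, "translation": [0, 0, -7.5], "roll": 0},
    {"fingers": 1, "translation": [0, 0, -7.5], "roll": 0}
  ]
}}

```text
clock: 21.3
eef_pos: [0.6358, 0.0138, 0.1003]
tool_rot: [0.991, -0.137, 0.0, -0.0]
ft_force: [-0.8, 0.9, -2.6]
grip_width: 0.0389
```

```bash
python3 go.py .5195 .2934 .1 -5.1; python3 - <<'E'
from h import *
d=snap('side')['pixels'][110:260,170:320]
cv2.imwrite('pics/p11.png',cv2.resize(cv2.cvtColor(d,cv2.COLOR_RGB2BGR),None,fx=3,fy=3))
E
```

```text
shift cm [-18.78 -23.75   0.02] roll -10.65 | at [0.6358 0.0138 0.1003] hd -15.75 j [0.0217 0.5966 0.162  1.1352 0.     1.8674] F [-0.7965  0.8507 -2.6323] w 0.03889934463881858 t 21.3
```

View pics/p11.png

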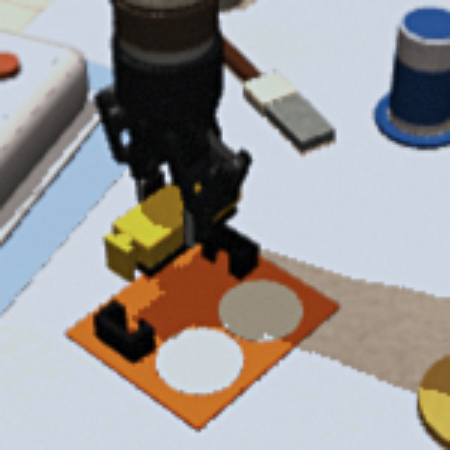

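The 11th picture shows the block free of its slots and held level. The blue tin is still on its coaster. I'll carry the block to the rest while turning 10.65°.

{"api": "play_rows", "payload": {
  "motion": [
    {"fingers": 1, "translation": [-0.3, -0.4, 0], "roll": 0},
    {"fingers": 1, "translation": [-1, -1.3, 0], "roll": -0.5},
    {"fingers": 1, "translation": [-2.2, -2.8, 0], "roll": -1.2},
    {"fingers": 1, "translation": [-3.6, -4.5, 0], "roll": -2},
    {"fingers": 1, "translation": [-5, -6.3, 0], "roll": -3},
    {"fingers": 1, "translation": [-6.4, -8.1, 0], "roll": -4},
    {"fingers": 1, "translation": [-7.8, -9.9, 0], "roll": -5},
    {"fingers": 1, "translation": [-9.2, -11.6, 0], "roll": -6},
    {"fingers": 1, "translation": [-10.6, -13.4, 0], "roll": -7},
    {"fingers": 1, "translation": [-12, -15.2, 0], "roll": -8},
    {"fingers": 1, "translation": [-13.4, -17, 0], "roll": -9},
    {"fingers": 1, "translation": [-14.8, -18.7, 0], "roll": -9.6},
    {"fingers": 1, "translation": [-16.2, -20.5, 0], "roll": -10.2},
    {"fingers": 1, "translation": [-17.5, -22.1, 0], "roll": -10.65},
    {"fingers": 1, "translation": [-18.4, -23.3, 0], "roll": -10.65},
    {"fingers": 1, "translation": [-18.8, -23.75, 0], "roll": -10.65},
    {"fingers": 1, "translation": [-18.8, -23.75, 0], "roll": -10.65},
    {"fingers": 1, "translation": [-18.8, -23.75, 0], "roll": -10.65},
    {"fingers": 1, "translation": [-18.8, -23.75, 0], "roll": -10.65}
  ]
}}

```text
clock: 22.93
eef_pos: [0.5191, 0.2927, 0.0996]
tool_rot: [0.999, -0.045, -0.0, 0.0]
ft_force: [-0.1, 0.0, -2.4]
grip_width: 0.0396
```

```bash
python3 go.py .5195 .2934 .0313 -5.1; python3 - <<'E'
from h import *
d=snap('side')['pixels'][250:384,150:290];
cv2.imwrite('pics/p12.png',cv2.resize(cv2.cvtColor(d,cv2.COLOR_RGB2BGR),None,fx=4,fy=4))
E
```

```text
shift cm [ 0.04 -0.08  6.83] roll -0.04 | at [0.5191 0.2927 0.0996] hd -5.14 j [ 0.5136  0.5245  0.0344  1.0813 -0.0005  2.1741] F [-0.059   0.0184 -2.409 ] w 0.03955684007685378 t 22.9333
```

View pics/p12.png

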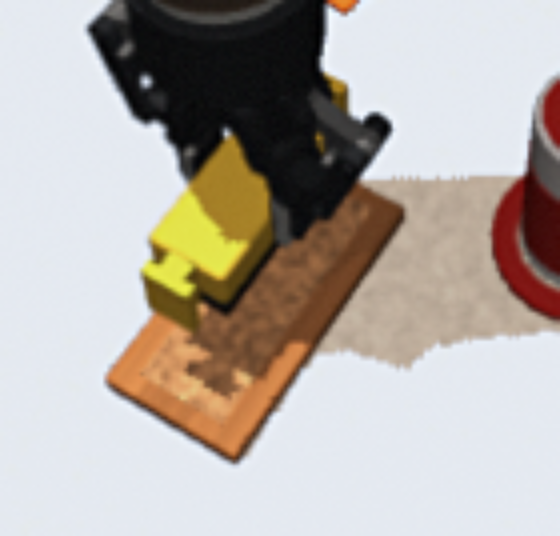

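The 12th picture shows the block level and parallel above the rest. The red tin is still on its coaster. I'll lower it slowly.

{"api": "play_rows", "payload": {
  "motion": [
    {"fingers": 1, "translation": [0.04, -0.05, 1], "roll": 0},
    {"fingers": 1, "translation": [0.04, -0.05, 2.5], "roll": 0},
    {"fingers": 1, "translation": [0.04, -0.05, 4], "roll": 0},
    {"fingers": 1, "translation": [0.04, -0.05, 5], "roll": 0},
    {"fingers": 1, "translation": [0.04, -0.05, 5.8], "roll": 0},
    {"fingers": 1, "translation": [0.04, -0.05, 6.3], "roll": 0},
    {"fingers": 1, "translation": [0.04, -0.05, 6.6], "roll": 0},
    {"fingers": 1, "translation": [0.04, -0.05, 6.75], "roll": 0},
    {"fingers": 1, "translation": [0.04, -0.05, 6.85], "roll": 0},
    {"fingers": 1, "translation": [0.04, -0.05, 6.85], "roll": 0},
    {"fingers": 1, "translation": [0.04, -0.05, 6.85], "roll": 0}
  ]
}}

```text
clock: 23.9
eef_pos: [0.5199, 0.2942, 0.0319]
tool_rot: [0.999, -0.044, 0.0, -0.0]
ft_force: [-1.1, -0.3, -2.5]
grip_width: 0.039
```

{"api": "play_rows", "payload": {
  "motion": [
    {"fingers": 1, "translation": [0, 0, 0.08], "roll": 0},
    {"fingers": 1, "translation": [0, 0, 0.08], "roll": 0},
    {"fingers": 1, "translation": [0, 0, 0.08], "roll": 0},
    {"fingers": 0.3, "translation": [0, 0, 0.08], "roll": 0},
    {"fingers": 0, "translation": [0, 0, 0.08], "roll": 0},
    {"fingers": -0.5, "translation": [0, 0, 0.08], "roll": 0},
    {"fingers": -0.8, "translation": [0, 0, 0.08], "roll": 0},
    {"fingers": -0.8, "translation": [0, 0, 0.08], "roll": 0},
    {"fingers": -0.8, "translation": [0, 0, 0.08], "roll": 0},
    {"fingers": -0.8, "translation": [0, 0, 0.08], "roll": 0},
    {"fingers": -0.8, "translation": [0, 0, -0.5], "roll": 0},
    {"fingers": -0.8, "translation": [0, 0, -2], "roll": 0},
    {"fingers": -0.8, "translation": [0, 0, -4.5], "roll": 0},
    {"fingers": -0.8, "translation": [0, 0, -7.5], "roll": 0},
    {"fingers": -0.8, "translation": [0, 0, -10.5], "roll": 0},
    {"fingers": -1, "translation": [0, 0, -13.5], "roll": 0},
    {"fingers": -1, "translation": [0, 0, -15.8], "roll": 0},
    {"fingers": -1, "translation": [0, 0, -16.7], "roll": 0},
    {"fingers": -1, "translation": [0, 0, -16.7], "roll": 0},
    {"fingers": -1, "translation": [0, 0, -16.7], "roll": 0}
  ]
}}

```text
clock: 25.57
eef_pos: [0.5193, 0.2938, 0.1979]
tool_rot: [0.999, -0.044, -0.0, 0.0]
ft_force: [0.5, -1.0, -0.4]
grip_width: 0.0852
```

```bash
python3 go.py .3923 .1966 .199 -15.75
```

```text
shift cm [-11.79  10.81  -0.11] roll 10.65 | at [0.5193 0.2938 0.1979] hd -5.1 j [0.5149 0.4553 0.1899 1.3054 0.     2.1746] F [ 0.5207 -0.9643 -0.3804] w 0.08521770741150425 t 25.5667
```

{"api": "play_rows", "payload": {
  "motion": [
    {"fingers": -1, "translation": [-0.5, 0.4, 0], "roll": 0.5},
    {"fingers": -1, "translation": [-1.5, 1.4, 0], "roll": 1.5},
    {"fingers": -1, "translation": [-3, 2.8, 0], "roll": 3},
    {"fingers": -1, "translation": [-4.7, 4.3, 0], "roll": 4.5},
    {"fingers": -1, "translation": [-6.4, 5.9, 0], "roll": 6},
    {"fingers": -1, "translation": [-8.1, 7.4, 0], "roll": 7.5},
    {"fingers": -1, "translation": [-9.8, 9, 0], "roll": 9},
    {"fingers": -1, "translation": [-11.2, 10.3, 0], "roll": 10.2},
    {"fingers": -1, "translation": [-11.8, 10.8, 0], "roll": 10.65},
    {"fingers": -1, "translation": [-11.8, 10.8, 0], "roll": 10.65},
    {"fingers": -1, "translation": [-11.8, 10.8, 0], "roll": 10.65},
    {"fingers": -1, "translation": [-11.8, 10.8, 0], "roll": 10.65}
  ]
}}

```text
clock: 26.57
eef_pos: [0.3931, 0.1973, 0.198]
tool_rot: [0.991, -0.137, 0.0, -0.0]
ft_force: [0.1, 1.0, 0.1]
grip_width: 0.0852
```

```bash
python3 go.py .3923 .1966 .083 -15.75; python3 - <<'E'
from m import *
d=snap('side')
p=plane(d,blob(d,(23,100,60),(35,255,255),(165,270,262,375)),.044); print('block top',cv2.minAreaRect(p))
p=plane(d,blob(d,*RED,(270,225,325,262)),.111); print('red lid',cv2.minEnclosingCircle(p))
cv2.imwrite('pics/p13.png',cv2.resize(cv2.cvtColor(d['pixels'][180:384,150:350],cv2.COLOR_RGB2BGR),None,fx=2.9,fy=2.9))
E
```

```text
shift cm [-0.06  0.1  11.5 ] roll 0.02 | at [0.3931 0.1973 0.198 ] hd -15.73 j [ 0.4652  0.1505 -0.2344  1.1855  0.0001  2.3105] F [0.1013 1.0189 0.1352] w 0.08522881847225466 t 26.5667
block top ((0.5185105800628662, 0.29485002160072327), (0.12431515753269196, 0.03833776339888573), 84.8874282836914)Traceback (most recent call last):
  File "<stdin>", line 4, in <module>
  File "m.py", line 9, in blob
    return max(cs,key=cv2.contourArea)
ValueError: max() iterable argument is empty
```

The block's outline on the rest is within 2 mm and 0.1° of the rest's outline in the same view. The red lid was in shadow, so its mask came back empty. Since this gripper placed the tin there, I'll descend on it.

{"api": "play_rows", "payload": {
  "motion": [
    {"fingers": -1, "translation": [-0.05, 0.05, 1], "roll": 0},
    {"fingers": -1, "translation": [-0.05, 0.05, 3], "roll": 0},
    {"fingers": -1, "translation": [-0.05, 0.05, 5], "roll": 0},
    {"fingers": -1, "translation": [-0.05, 0.05, 7], "roll": 0},
    {"fingers": -1, "translation": [-0.05, 0.05, 8.5], "roll": 0},
    {"fingers": -1, "translation": [-0.05, 0.05, 9.7], "roll": 0},
    {"fingers": -1, "translation": [-0.05, 0.05, 10.8], "roll": 0},
    {"fingers": -1, "translation": [-0.05, 0.05, 11.4], "roll": 0},
    {"fingers": -1, "translation": [-0.05, 0.05, 11.5], "roll": 0},
    {"fingers": -1, "translation": [-0.05, 0.05, 11.5], "roll": 0},
    {"fingers": -1, "translation": [-0.05, 0.05, 11.5], "roll": 0}
  ]
}}

```text
clock: 27.53
eef_pos: [0.3924, 0.1969, 0.0837]
tool_rot: [0.991, -0.137, 0.0, -0.0]
ft_force: [0.5, -0.6, -0.2]
grip_width: 0.0854
```

{"api": "play_rows", "payload": {
  "motion": [
    {"fingers": -0.3, "translation": [0, 0, 0], "roll": 0},
    {"fingers": 0, "translation": [0, 0, 0], "roll": 0},
    {"fingers": 0.3, "translation": [0, 0, 0], "roll": 0},
    {"fingers": 1, "translation": [0, 0, 0], "roll": 0},
    {"fingers": 1, "translation": [0, 0, 0], "roll": 0},
    {"fingers": 1, "translation": [0, 0, 0], "roll": 0},
    {"fingers": 1, "translation": [0, 0, 0], "roll": 0},
    {"fingers": 1, "translation": [0, 0, 0], "roll": 0},
    {"fingers": 1, "translation": [0, 0, 0], "roll": 0},
    {"fingers": 1, "translation": [0, 0, 0], "roll": 0},
    {"fingers": 1, "translation": [0, 0, 0], "roll": 0}
  ]
}}

```text
clock: 28.45
eef_pos: [0.3922, 0.1968, 0.0843]
tool_rot: [0.991, -0.137, 0.001, -0.001]
ft_force: [-1.9, 0.3, 5.6]
grip_width: 0.061
```

```bash
python3 go.py .5923 .063 .15 -15.75
```

```text
shift cm [22.9   7.44 -6.55] roll 0.01 | at [0.3922 0.1968 0.0843] hd -15.74 j [ 0.4649  0.2664 -0.4184  0.8841  0.0003  2.3105] F [-1.8987  0.2609  5.6333] w 0.06098652853720532 t 28.45
```

{"api": "play_rows", "payload": {
  "motion": [
    {"fingers": 1, "translation": [0, 0, -0.5], "roll": 0},
    {"fingers": 1, "translation": [0, 0, -1.5], "roll": 0},
    {"fingers": 1, "translation": [0, 0, -3], "roll": 0},
    {"fingers": 1, "translation": [0, 0, -4.5], "roll": 0},
    {"fingers": 1, "translation": [0.3, 0.1, -5.8], "roll": 0},
    {"fingers": 1, "translation": [1.2, 0.4, -6.4], "roll": 0},
    {"fingers": 1, "translation": [2.8, 0.9, -6.5], "roll": 0},
    {"fingers": 1, "translation": [4.8, 1.6, -6.5], "roll": 0},
    {"fingers": 1, "translation": [7, 2.3, -6.5], "roll": 0},
    {"fingers": 1, "translation": [9.2, 3, -6.5], "roll": 0},
    {"fingers": 1, "translation": [11.4, 3.7, -6.5], "roll": 0},
    {"fingers": 1, "translation": [13.6, 4.4, -6.5], "roll": 0},
    {"fingers": 1, "translation": [15.8, 5.1, -6.5], "roll": 0},
    {"fingers": 1, "translation": [18, 5.8, -6.5], "roll": 0},
    {"fingers": 1, "translation": [20, 6.5, -6.5], "roll": 0},
    {"fingers": 1, "translation": [21.6, 7, -6.5], "roll": 0},
    {"fingers": 1, "translation": [22.6, 7.35, -6.5], "roll": 0},
    {"fingers": 1, "translation": [22.9, 7.45, -6.5], "roll": 0},
    {"fingers": 1, "translation": [22.9, 7.45, -6.5], "roll": 0},
    {"fingers": 1, "translation": [22.9, 7.45, -6.5], "roll": 0}
  ]
}}

```text
clock: 30.12
eef_pos: [0.591, 0.0628, 0.1477]
tool_rot: [0.991, -0.137, -0.001, 0.0]
ft_force: [-0.7, 0.8, -4.0]
grip_width: 0.0609
```

```bash
python3 go.py .5923 .063 .083 -15.75; python3 - <<'E'
from h import *
d=snap('side')['pixels'][120:384,150:350]
cv2.imwrite('pics/p13.png',cv2.resize(cv2.cvtColor(d,cv2.COLOR_RGB2BGR),None,fx=2.2,fy=2.2))
E
```

```text
shift cm [ 0.14 -0.06  6.47] roll 0.01 | at [0.591  0.0628 0.1477] hd -15.74 j [0.1056 0.483  0.0996 1.1894 0.0004 1.9511] F [-0.6736  0.8387 -3.9905] w 0.060885200130506356 t 30.1167
```

View pics/p13.png

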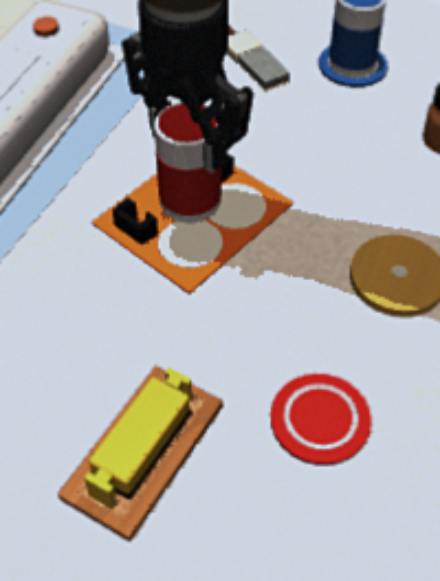

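The 13th picture shows the block lying sole down along the cork of the rest. The red tin is held over its own stall and the blue tin is still on its coaster. I'll lower the red tin and release it.

{"api": "play_rows", "payload": {
  "motion": [
    {"fingers": 1, "translation": [0.05, 0, 1], "roll": 0},
    {"fingers": 1, "translation": [0.05, 0, 2.5], "roll": 0},
    {"fingers": 1, "translation": [0.05, 0, 4], "roll": 0},
    {"fingers": 1, "translation": [0.05, 0, 5], "roll": 0},
    {"fingers": 1, "translation": [0.05, 0, 5.7], "roll": 0},
    {"fingers": 1, "translation": [0.05, 0, 6.1], "roll": 0},
    {"fingers": 1, "translation": [0.05, 0, 6.3], "roll": 0},
    {"fingers": 1, "translation": [0.05, 0, 6.45], "roll": 0},
    {"fingers": 1, "translation": [0.05, 0, 6.5], "roll": 0},
    {"fingers": 1, "translation": [0.05, 0, 6.5], "roll": 0},
    {"fingers": 1, "translation": [0.05, 0, 6.5], "roll": 0}
  ]
}}

```text
clock: 31.08
eef_pos: [0.5925, 0.0626, 0.0844]
tool_rot: [0.991, -0.137, 0.0, -0.0]
ft_force: [-3.2, 1.1, 4.3]
grip_width: 0.0609
```

Contact felt (+4 N), so I'll release and rise.

{"api": "play_rows", "payload": {
  "motion": [
    {"fingers": 1, "translation": [0, 0, 0], "roll": 0},
    {"fingers": 0.5, "translation": [0, 0, 0], "roll": 0},
    {"fingers": 0, "translation": [0, 0, 0], "roll": 0},
    {"fingers": -0.5, "translation": [0, 0, 0], "roll": 0},
    {"fingers": -1, "translation": [0, 0, 0], "roll": 0},
    {"fingers": -1, "translation": [0, 0, 0], "roll": 0},
    {"fingers": -1, "translation": [0, 0, 0], "roll": 0},
    {"fingers": -1, "translation": [0, 0, 0], "roll": 0},
    {"fingers": -1, "translation": [0, 0, -0.5], "roll": 0},
    {"fingers": -1, "translation": [0, 0, -2], "roll": 0},
    {"fingers": -1, "translation": [0, 0, -4], "roll": 0},
    {"fingers": -1, "translation": [0, 0, -6], "roll": 0},
    {"fingers": -1, "translation": [0, 0, -8], "roll": 0},
    {"fingers": -1, "translation": [0, 0, -10], "roll": 0},
    {"fingers": -1, "translation": [0, 0, -11], "roll": 0},
    {"fingers": -1, "translation": [0, 0, -11.5], "roll": 0},
    {"fingers": -1, "translation": [0, 0, -11.5], "roll": 0},
    {"fingers": -1, "translation": [0, 0, -11.5], "roll": 0}
  ]
}}

```text
clock: 32.58
eef_pos: [0.5921, 0.0624, 0.1975]
tool_rot: [0.991, -0.137, -0.0, 0.0]
ft_force: [-0.4, 0.3, -0.1]
grip_width: 0.0855
```

```bash
python3 go.py .5435 -.3060 .199 -15.75
```

```text
shift cm [ 5.33 36.78 -0.14] roll 0.0 | at [0.5921 0.0624 0.1975] hd -15.75 j [ 0.1051  0.4535  0.1862  1.3045 -0.      1.9507] F [-0.3719  0.2933 -0.0534] w 0.085526332196765 t 32.5833
```

{"api": "play_rows", "payload": {
  "motion": [
    {"fingers": -1, "translation": [0.15, 1, -0.1], "roll": 0},
    {"fingers": -1, "translation": [0.45, 3, -0.1], "roll": 0},
    {"fingers": -1, "translation": [0.8, 5.5, -0.1], "roll": 0},
    {"fingers": -1, "translation": [1.2, 8.5, -0.1], "roll": 0},
    {"fingers": -1, "translation": [1.6, 11.5, -0.1], "roll": 0},
    {"fingers": -1, "translation": [2, 14.5, -0.1], "roll": 0},
    {"fingers": -1, "translation": [2.5, 17.5, -0.1], "roll": 0},
    {"fingers": -1, "translation": [2.9, 20.5, -0.1], "roll": 0},
    {"fingers": -1, "translation": [3.3, 23.5, -0.1], "roll": 0},
    {"fingers": -1, "translation": [3.7, 26.5, -0.1], "roll": 0},
    {"fingers": -1, "translation": [4.2, 29.5, -0.1], "roll": 0},
    {"fingers": -1, "translation": [4.6, 32.5, -0.1], "roll": 0},
    {"fingers": -1, "translation": [5, 34.8, -0.1], "roll": 0},
    {"fingers": -1, "translation": [5.2, 36.2, -0.1], "roll": 0},
    {"fingers": -1, "translation": [5.3, 36.8, -0.1], "roll": 0},
    {"fingers": -1, "translation": [5.3, 36.8, -0.1], "roll": 0},
    {"fingers": -1, "translation": [5.3, 36.8, -0.1], "roll": 0},
    {"fingers": -1, "translation": [5.3, 36.8, -0.1], "roll": 0}
  ]
}}

```text
clock: 34.08
eef_pos: [0.5437, -0.3047, 0.1991]
tool_rot: [0.991, -0.136, -0.0, -0.0]
ft_force: [0.1, -0.2, -0.3]
grip_width: 0.0854
```

```bash
python3 go.py .5435 -.3060 .083 -15.75; python3 - <<'E'
from m import *
for n,b in(('top',(205,150,245,195)),('side',(215,185,258,206))):
    c=snap(n);p=plane(c,blob(c,*RED,b),.111); print(n,'red lid',cv2.fitEllipse(p))
E
```

```text
shift cm [ 0.02  0.14 11.61] roll 0.09 | at [ 0.5437 -0.3047  0.1991] hd -15.66 j [-0.511   0.5096  0.28    1.342   0.0005  1.333 ] F [ 0.0933 -0.1501 -0.2614] w 0.08542139857546967 t 34.0833
top red lid ((0.5951743721961975, 0.06315220892429352), (0.04895908012986183, 0.05124231055378914), 90.95906829833984)
side red lid ((0.5914899706840515, 0.06189630180597305), (0.049045249819755554, 0.05108517035841942), 144.4932098388672)
```

The red tin is back within about 1 mm in both views. Next is the blue tin.

{"api": "play_rows", "payload": {
  "motion": [
    {"fingers": -1, "translation": [0, 0.05, 1], "roll": 0},
    {"fingers": -1, "translation": [0, 0.05, 3], "roll": 0},
    {"fingers": -1, "translation": [0, 0.05, 5], "roll": 0},
    {"fingers": -1, "translation": [0, 0.05, 7], "roll": 0},
    {"fingers": -1, "translation": [0, 0.05, 8.5], "roll": 0},
    {"fingers": -1, "translation": [0, 0.05, 9.7], "roll": 0},
    {"fingers": -1, "translation": [0, 0.05, 10.8], "roll": 0},
    {"fingers": -1, "translation": [0, 0.05, 11.4], "roll": 0},
    {"fingers": -1, "translation": [0, 0.05, 11.6], "roll": 0},
    {"fingers": -1, "translation": [0, 0.05, 11.6], "roll": 0},
    {"fingers": -1, "translation": [0, 0.05, 11.6], "roll": 0}
  ]
}}

```text
clock: 35.1
eef_pos: [0.5439, -0.3067, 0.084]
tool_rot: [0.991, -0.137, 0.001, 0.0]
ft_force: [0.4, -0.4, -0.0]
grip_width: 0.0852
```

{"api": "play_rows", "payload": {
  "motion": [
    {"fingers": -0.3, "translation": [0, 0, 0], "roll": 0},
    {"fingers": 0, "translation": [0, 0, 0], "roll": 0},
    {"fingers": 0.3, "translation": [0, 0, 0], "roll": 0},
    {"fingers": 1, "translation": [0, 0, 0], "roll": 0},
    {"fingers": 1, "translation": [0, 0, 0], "roll": 0},
    {"fingers": 1, "translation": [0, 0, 0], "roll": 0},
    {"fingers": 1, "translation": [0, 0, 0], "roll": 0},
    {"fingers": 1, "translation": [0, 0, 0], "roll": 0},
    {"fingers": 1, "translation": [0, 0, 0], "roll": 0},
    {"fingers": 1, "translation": [0, 0, 0], "roll": 0},
    {"fingers": 1, "translation": [0, 0, -0.3], "roll": 0},
    {"fingers": 1, "translation": [0, 0, -1], "roll": 0},
    {"fingers": 1, "translation": [0, 0, -2], "roll": 0},
    {"fingers": 1, "translation": [0, 0, -3.5], "roll": 0},
    {"fingers": 1, "translation": [0, 0, -5], "roll": 0},
    {"fingers": 1, "translation": [0, 0, -6], "roll": 0},
    {"fingers": 1, "translation": [0, 0, -6.5], "roll": 0},
    {"fingers": 1, "translation": [0, 0, -6.5], "roll": 0},
    {"fingers": 1, "translation": [0, 0, -6.5], "roll": 0}
  ]
}}

```text
clock: 36.68
eef_pos: [0.5433, -0.3066, 0.1482]
tool_rot: [0.991, -0.137, -0.0, -0.0]
ft_force: [0.8, 0.4, -4.5]
grip_width: 0.0607
```

```bash
python3 go.py .573 -.0065 .148 -15.75
```

```text
shift cm [ -5.29 -29.68   0.02] roll 0.0 | at [ 0.5433 -0.3066  0.1482] hd -15.75 j [-0.5137  0.5384  0.1925  1.2251 -0.      1.332 ] F [ 0.8289  0.4132 -4.5422] w 0.06070028897826197 t 36.6833
```

{"api": "play_rows", "payload": {
  "motion": [
    {"fingers": 1, "translation": [-0.09, -0.5, 0], "roll": 0},
    {"fingers": 1, "translation": [-0.27, -1.5, 0], "roll": 0},
    {"fingers": 1, "translation": [-0.53, -3, 0], "roll": 0},
    {"fingers": 1, "translation": [-0.89, -5, 0], "roll": 0},
    {"fingers": 1, "translation": [-1.3, -7.2, 0], "roll": 0},
    {"fingers": 1, "translation": [-1.7, -9.4, 0], "roll": 0},
    {"fingers": 1, "translation": [-2.1, -11.6, 0], "roll": 0},
    {"fingers": 1, "translation": [-2.5, -13.8, 0], "roll": 0},
    {"fingers": 1, "translation": [-2.9, -16, 0], "roll": 0},
    {"fingers": 1, "translation": [-3.25, -18.2, 0], "roll": 0},
    {"fingers": 1, "translation": [-3.65, -20.4, 0], "roll": 0},
    {"fingers": 1, "translation": [-4, -22.6, 0], "roll": 0},
    {"fingers": 1, "translation": [-4.4, -24.8, 0], "roll": 0},
    {"fingers": 1, "translation": [-4.75, -26.6, 0], "roll": 0},
    {"fingers": 1, "translation": [-5, -28, 0], "roll": 0},
    {"fingers": 1, "translation": [-5.15, -28.9, 0], "roll": 0},
    {"fingers": 1, "translation": [-5.25, -29.4, 0], "roll": 0},
    {"fingers": 1, "translation": [-5.3, -29.7, 0], "roll": 0},
    {"fingers": 1, "translation": [-5.3, -29.7, 0], "roll": 0},
    {"fingers": 1, "translation": [-5.3, -29.7, 0], "roll": 0}
  ]
}}

```text
clock: 38.35
eef_pos: [0.5729, -0.007, 0.1482]
tool_rot: [0.991, -0.137, -0.0, 0.0]
ft_force: [-0.4, 0.5, -3.2]
grip_width: 0.0607
```

```bash
python3 go.py .573 -.0065 .083 -15.75; python3 - <<'E'
from h import *
d=snap('side')['pixels'][110:260,180:330]
cv2.imwrite('pics/p14.png',cv2.resize(cv2.cvtColor(d,cv2.COLOR_RGB2BGR),None,fx=3,fy=3))
E
```

```text
shift cm [-0.01 -0.05  6.52] roll -0.05 | at [ 0.5729 -0.007   0.1482] hd -15.8 j [-0.012   0.4408  0.0335  1.1637 -0.0004  1.8345] F [-0.3785  0.4889 -3.1857] w 0.06073932570036538 t 38.35
```

View pics/p14.png

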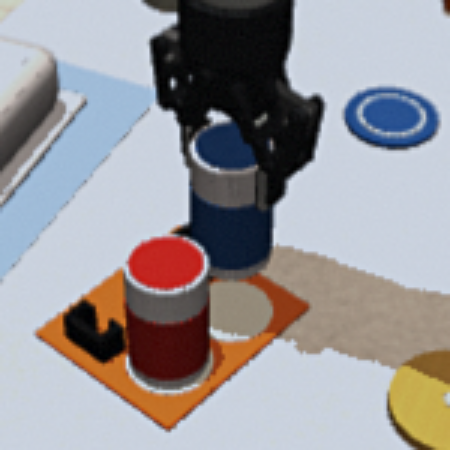

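The 14th picture shows the blue tin held over its stall, clear of the red tin, which is standing upright. I'll lower it.

{"api": "play_rows", "payload": {
  "motion": [
    {"fingers": 1, "translation": [0, 0, 1], "roll": 0},
    {"fingers": 1, "translation": [0, 0, 2.5], "roll": 0},
    {"fingers": 1, "translation": [0, 0, 4], "roll": 0},
    {"fingers": 1, "translation": [0, 0, 5], "roll": 0},
    {"fingers": 1, "translation": [0, 0, 5.7], "roll": 0},
    {"fingers": 1, "translation": [0, 0, 6.1], "roll": 0},
    {"fingers": 1, "translation": [0, 0, 6.3], "roll": 0},
    {"fingers": 1, "translation": [0, 0, 6.45], "roll": 0},
    {"fingers": 1, "translation": [0, 0, 6.55], "roll": 0},
    {"fingers": 1, "translation": [0, 0, 6.55], "roll": 0},
    {"fingers": 1, "translation": [0, 0, 6.55], "roll": 0}
  ]
}}

```text
clock: 39.32
eef_pos: [0.5728, -0.0064, 0.0846]
tool_rot: [0.991, -0.137, 0.0, 0.0]
ft_force: [-5.9, 0.0, 6.1]
grip_width: 0.061
```

{"api": "play_rows", "payload": {
  "motion": [
    {"fingers": 1, "translation": [0, 0, 0], "roll": 0},
    {"fingers": 0.5, "translation": [0, 0, 0], "roll": 0},
    {"fingers": 0, "translation": [0, 0, 0], "roll": 0},
    {"fingers": -0.5, "translation": [0, 0, 0], "roll": 0},
    {"fingers": -1, "translation": [0, 0, 0], "roll": 0},
    {"fingers": -1, "translation": [0, 0, 0], "roll": 0},
    {"fingers": -1, "translation": [0, 0, 0], "roll": 0},
    {"fingers": -1, "translation": [0, 0, 0], "roll": 0},
    {"fingers": -1, "translation": [0, 0, -0.5], "roll": 0},
    {"fingers": -1, "translation": [0, 0, -2], "roll": 0},
    {"fingers": -1, "translation": [0, 0, -4], "roll": 0},
    {"fingers": -1, "translation": [0, 0, -6], "roll": 0},
    {"fingers": -1, "translation": [0, 0, -8], "roll": 0},
    {"fingers": -1, "translation": [0, 0, -10.5], "roll": 0},
    {"fingers": -1, "translation": [0, 0, -13], "roll": 0},
    {"fingers": -1, "translation": [0, 0, -14.5], "roll": 0},
    {"fingers": -1, "translation": [0, 0, -15], "roll": 0},
    {"fingers": -1, "translation": [0, 0, -15], "roll": 0}
  ]
}}

```text
clock: 40.82
eef_pos: [0.574, -0.0064, 0.2347]
tool_rot: [0.991, -0.137, 0.002, -0.0]
ft_force: [0.3, 0.0, -0.2]
grip_width: 0.0852
```

{"api": "play_rows", "payload": {
  "motion": [
    {"fingers": -1, "translation": [0, 0.7, 0], "roll": 0},
    {"fingers": -1, "translation": [0, 2, 0], "roll": 0},
    {"fingers": -1, "translation": [0, 4, 0], "roll": 0},
    {"fingers": -1, "translation": [0, 6.5, 0], "roll": 0},
    {"fingers": -1, "translation": [0, 9, 0], "roll": 0},
    {"fingers": -1, "translation": [0, 11.5, 0], "roll": 0},
    {"fingers": -1, "translation": [0, 14, 0], "roll": 0},
    {"fingers": -1, "translation": [0, 16.5, 0], "roll": 0},
    {"fingers": -1, "translation": [0, 19, 0], "roll": 0},
    {"fingers": -1, "translation": [0, 21.5, 0], "roll": 0},
    {"fingers": -1, "translation": [0, 23.5, 0], "roll": 0},
    {"fingers": -1, "translation": [0, 24.6, 0], "roll": 0},
    {"fingers": -1, "translation": [0, 25, 0], "roll": 0},
    {"fingers": -1, "translation": [0, 25, 0], "roll": 0},
    {"fingers": -1, "translation": [0, 25, 0], "roll": 0},
    {"fingers": -1, "translation": [0, 25, 0], "roll": 0},
    {"fingers": -1, "translation": [0, 25, 0], "roll": 0}
  ]
}}

```text
clock: 42.23
eef_pos: [0.5055, -0.2459, 0.2328]
tool_rot: [0.991, -0.136, -0.0, -0.0]
ft_force: [-0.5, 0.2, 0.2]
grip_width: 0.0855
```

```bash
python3 - <<'E'
from m import *
c=snap('top','p15.png');d=snap('side')
for n,col,b,s in(('red',RED,(205,150,245,195),(215,185,258,206)),('blue',BLUE,(235,160,275,200),(240,168,275,188))):
    print(n,'top',cv2.fitEllipse(plane(c,blob(c,*col,b),.111))[0],'side',cv2.fitEllipse(plane(d,blob(d,*col,s),.111))[0])
print('block top',cv2.minAreaRect(plane(c,blob(c,(23,100,60),(35,255,255),(105,175,185,230)),.044)))
print('block side',cv2.minAreaRect(plane(d,blob(d,(23,100,60),(35,255,255),(165,270,262,375)),.044)))
o=bot.get_obs();print(o['eef_pos'],o['ft_force'],o['clock'],abs(o['joint_vel']).max())
E
```

```text
red top (0.5951743721961975, 0.06315220892429352) side (0.5914899706840515, 0.06189630180597305)
blue top (0.5752835273742676, -0.004923570901155472) side (0.5717899203300476, -0.006322507746517658)
block top ((0.5225452184677124, 0.29379886388778687), (0.1250579059123993, 0.03854121267795563), 84.62543487548828)
block side ((0.5184487700462341, 0.29455679655075073), (0.12489686906337738, 0.038264863193035126), 84.78473663330078)
[ 0.5055 -0.2461  0.2329] [ 0.7169 -0.1692 -0.224 ] 42.3333 0.004732643055839542
```

View pics/p15.png

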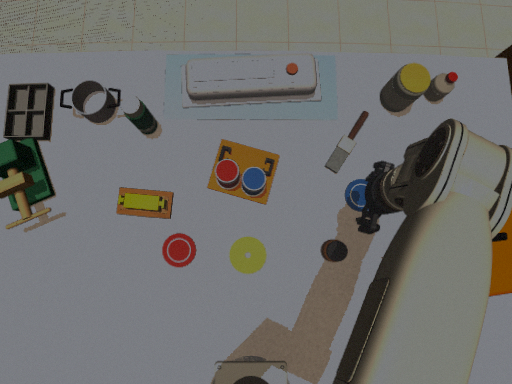

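The 15th picture shows both tins in their first stalls at (228,173) and (254,181), and the block on the rest at (144,202). The jar and spray can have not moved, and the arm is clear of everything. I'll hand in.

```bash
python3 -c "
from workcell import bot
print(bot.job_done())"
```

```text
the job is handed in; nothing more can be done
None
```

The job is done and handed in at about 42 s of the allowed 134 s; the hand-in reports no verdict. I moved blue then red onto their coasters, lifted the block straight up and laid it on the rest, then returned red and blue to their own stalls.

**Last checks:**
- **Tins:** both lids are back within about 1–1.5 mm of their starting readings, in the top and side cameras alike.
- **Block:** it lies within about 2 mm and 0.4° of the rest's centre line in both views.
- **Jar and spray can:** neither shows any movement in the final picture; I judged this by eye and did not measure it.
- **Robot:** the gripper is open and clear, and the force reading is at noise level.

**Disagreements and failures:**
- **Camera offset:** the two cameras differ by a steady 3–5 mm in x, so I used their mean for the targets.
- **Failed mask:** one red-lid colour mask found nothing because the lid was in shadow, so I relied on the known release position there. For the same reason, the red tin's spot on its coaster was checked only by eye and by the gripper pose.

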